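# Everything on its own mat on the side table

## Robot

A 6-joint arm with a two-finger parallel gripper is mounted at the origin on the work surface. World frame = base frame: x ahead of the robot, y to its left, z up, the work surface at z = 0. Lengths are in m, angles in rad, forces in N, time in s.
With the tool pointing down it reaches from about 0.2 to 0.875 m from the base axis. Payload 3.4 kg.
Tool frame: the origin (TCP) lies midway between the tips of the shut fingers; the grasp point (between the pads) lies 19 mm behind it; z points along the fingers, y is the direction in which the jaws open and shut (so a half turn about z gives the same grasp; the last joint's range is limited). The gripper opens to 94 mm and grips with 3 to 60 N. Pads are 16 mm wide; open, the fingers measure 119 mm over their backs; the gripper's body (75 mm by 177 mm) begins 78 mm behind the grasp point.
Start: joints at [0.982, 0.276, 1.505, -0, 1.361, -0.121], TCP at [0.259, 0.513, 0.205] pointing down, gripper open.
Joint ranges: [-2.89, 2.89], [-0.75, 2.08], [0.22, 2.7], [-1.18, 4.32], [0.11, 2.71], [-2.7, 2.7]. Speed limits (rad/s): [2.57, 2.57, 3.14, 3.14, 3.14, 3.14].

## Interface

Orientations are given as a rotation vector (axis times angle).
In Python, from cell import telemetry, vision, finish_job gives the robot as it stands.
- The arm moves only by the tool jog_arm, never from a script. Its argument "motion" is a list of rows, each a list of 5 numbers: the finger opening in m, from 0 to 0.094, then the shift along the world's x, y, z in m, then the turn about the world's z in rad. A call has 1 to 8 rows; each row is the pose to reach, as a shift and turn from the pose commanded when the call began; what a row does not reach only later rows make up. A row lasts 1/12 s, in which the tool goes at most 41.7 mm and 7.16 degrees, less where a joint would pass 70% of its speed; a pose out of reach is approached as far as the arm can. A call with a gripper value outside its range is refused whole. The fingers move at their own pace and stop on an object; "newtons" is the grip in N (left out, the last holds). Time passes only in rows, so rows that repeat a pose let the fingers close. It gives the time, the measured TCP pose, the force and the opening at its end, in the units of the state.
- telemetry.read_state(): the state, without advancing time (a new reading comes with each control period).
- vision.capture(name): name is "scene" or "top"; returns a dict with "frame" (384x512x3 uint8, blue, green, red), "z_map" (384x512 float32, m along the optical axis (not along the pixel's ray), 0 where there is no reading), "mtx" (3x3 intrinsics, pixels), "T" (4x4, takes a point from camera to world coordinates). Camera axes: x right, y down, z forward; pixel columns grow to the right and rows downward; lengths in m; the calibration is good to about 2 mm. A picture is of the moment at which its call begins.
- finish_job(): hands the job in, once; it reports no verdict.
The state is a dict: "t": time; "q": joint angles; "qd": joint speeds; "joint_torque": joint torques, N m; "position": TCP position; "orientation": TCP orientation; "ft_force": force on the tool from outside, world axes, zero at the start; "wrist_torque": the same for the moment, N m; "width": finger opening in m.
Only numpy, scipy, OpenCV 4.12 (cv2) and the standard library are available. Lean on these libraries where they do the work, as an engineer would, in place of code of your own. Each camera call takes 0.05 s, during which the arm holds its last target. There are 200 camera calls.

## Task

Tidy the side table: stand the blue cup in the middle of the blue coaster, the yellow cup in the middle of the yellow coaster and the green planter in the middle of the green saucer, and lay the grey mouse on its black mat in the middle, lengthways along the printed outline (the scroll wheel may point either way). Set each thing down gently and upright, let go of it, and leave the steel bottle and the bamboo phone stand where they are.

Things in the scene. Friction and masses are not known exactly. Their poses are not given: they have to be found in the camera images.
- blue_cup: small blue ceramic cup without handle, open at the top, empty; straight round wall 62 mm in outside diameter from 12 to 75 mm height, foot narrowing to 54 mm; 75 mm tall, wall 4 mm, 0.13 to 0.25 kg, loose, stands upright at the start. Can be held across its outside at 50 mm height. Origin: centre of its underside; z up its axis. Belongs on the blue coaster.
- yellow_cup: small yellow ceramic cup without handle, open at the top, empty; straight round wall 62 mm in outside diameter from 12 to 75 mm height, foot narrowing to 54 mm; 75 mm tall, wall 4 mm, 0.13 to 0.25 kg, loose, stands upright at the start. Can be held across its outside at 50 mm height. Origin: centre of its underside; z up its axis. Belongs on the yellow coaster.
- planter: dark green ceramic planter, empty, 70 mm tall; tapered body (52 mm diameter at the foot, 58 mm at 44 mm height) under a thicker straight collar of 66 mm diameter from 46 to 70 mm height; wall 5 mm, 0.16 to 0.3 kg, loose, upright at the start. Can be held across the outside of the collar at 57 mm height. Origin: centre of its underside; z up its axis. Belongs on the saucer.
- mouse: grey plastic computer mouse, 104 mm long, 58 mm wide, 34 mm high, rounded ends; the straight upright side faces (58 mm apart, 46 mm long, 24 mm high, about the middle) are the place to hold it; about 0.1 kg, loose, lying on its underside. Origin: centre of its underside; x along its length towards the end with the black scroll wheel, y across, z up. Belongs on the mouse mat.
- blue_coaster: square blue tinted acrylic coaster, 92 x 92 mm, 5 mm thick, fixed flat on the table, plain flat top. Origin: centre of its underside, on the table; z up, its top face at z = +5 mm; x and y along its sides.
- yellow_coaster: square yellow tinted acrylic coaster, 92 x 92 mm, 5 mm thick, fixed flat on the table, plain flat top. Origin: centre of its underside, on the table; z up, its top face at z = +5 mm; x and y along its sides.
- saucer: round dark green ceramic saucer, 98 mm in diameter, fixed on the table; flat inner floor 5 mm above the table and about 88 mm across, within a raised rim 9 mm high. Origin: centre of its underside, on the table; z up.
- mouse_mat: small black rectangular mouse mat, 128 x 88 mm, 4 mm thick, fixed flat on the table, with a light printed outline of a mouse in the middle, lengthways. Origin: centre of its underside, on the table; x along its long side (and along the outline's length), y across, z up, top face at z = +4 mm.
- bottle: stainless steel bottle with a black twist cap, closed, 66 mm in diameter, 188 mm tall, loose, standing at the far edge of the work. To be left alone. Origin: centre of its underside; z up.
- phone_stand: bamboo phone stand, 85 mm deep, 75 mm wide, 87 mm tall, with a leaning back and a low lip, loose, at the far edge of the work. To be left alone. Origin: centre of the underside of its base; z up.

How it is judged:
At the end, for the whole second after the job is handed in: Cups on the coasters of their colours, planter on the saucer, mouse on the mat: upright (0.1 rad), centres within 14 mm of the target's, resting on its top (-3 to +4 mm), mouse lengthways along the mat (0.22 rad, either way round), all released and at rest (horizontal distance between blue_cup and blue_coaster below 0.014 m and z of blue_cup in the frame of blue_coaster between 0.002 and 0.009 m and angle between each of blue_cup, yellow_cup, planter, mouse's own z axis and vertical below 0.1 rad and linear speed of each of blue_cup, yellow_cup, planter, mouse below 0.02 m/s and angular speed of each of blue_cup, yellow_cup, planter, mouse below 0.2 rad/s and horizontal distance between yellow_cup and yellow_coaster below 0.014 m and z of yellow_cup in the frame of yellow_coaster between 0.002 and 0.009 m and horizontal distance between planter and saucer below 0.014 m and z of planter in the frame of saucer between 0.002 and 0.009 m and horizontal distance between mouse and mouse_mat below 0.014 m and z of mouse in the frame of mouse_mat between 0.001 and 0.008 m and angle between the x axis of mouse and the x axis of mouse_mat, either way round below 0.22 rad); the robot touches nothing.
It fails at once if the bottle is knocked over or pushed more than 20 mm (distance of bottle from where it was at the start of the episode above 0.02 m or angle between bottle's own z axis and vertical above 0.25 rad).
It fails at once if the phone stand is knocked over or pushed more than 20 mm (distance of phone_stand from where it was at the start of the episode above 0.02 m or angle between phone_stand's own z axis and vertical above 0.25 rad).
It fails at once if a cup, the planter or the mouse is dropped or slammed onto its target (over 45 N) (contact force between blue_cup and blue_coaster above 45 N or contact force between yellow_cup and yellow_coaster above 45 N or contact force between planter and saucer above 45 N or contact force between mouse and mouse_mat above 45 N).
It also fails if it takes over 112 s, if anything falls off the work surface, if the arm or the gripper's body presses on something with over 40 N, if the wrist force passes 120 N, or if a joint passes its speed limit or range.

## Working session

There is one attempt and no reset: what is moved stays moved. The work goes in short steps, Python scripts to look and compute and a tool call to move; the robot and the scene stay as the last step left them, time stands still between calls to the robot, and variables do not carry over. Pictures are saved under pics/ and viewed, about 12 in all and at most 16, crops included, and the job is handed in when it is done.

Besides the shell and the picture viewer there is one more tool, called as name(argument=value, ...), one argument or row to a line, values as JSON. jog_arm: Moves the arm, as the interface text tells. Its arguments: {"type":"object","properties":{"motion":{"type":"array","items":{"type":"array","items":{"type":"number"}}},"newtons":{"type":"number"}},"required":["motion"]}

```bash
ls; mkdir -p pics; python3 - <<'E'
from cell import telemetry, vision
import cv2,numpy as np
print(telemetry.read_state())
for n in("top","scene"):
    c=vision.capture(n); cv2.imwrite(f"pics/{n}0.png",c["frame"]); np.savez(f"{n}0.npz",**c); print(n,c["mtx"],c["T"])
E
```

```text
pics
{'t': 0.0, 'q': array([ 9.81980077e-01,  2.76575115e-01,  1.50610860e+00, -4.69930599e-05,
        1.36067853e+00, -1.21016986e-01]), 'qd': array([ 0.00131598, -0.00134177,  0.00097997, -0.00060993,  0.000231  ,
        0.00032014]), 'joint_torque': array([ 1.50900472e-03, -4.04577971e+01, -2.37234378e+01,  7.03307544e-02,
        3.43473104e-02, -1.51659610e-04]), 'position': array([0.25899832, 0.51274129, 0.20462585]), 'orientation': array([-7.27987641e-01, -3.05549319e+00,  2.63104156e-03]), 'ft_force': array([ 0.31488759,  0.56050981, -0.23538967]), 'wrist_torque': array([-0.01568019, -0.01827427, -0.04346777]), 'width': 0.09388845448385809}
top [[462.85709323   0.         264.49469286]
 [  0.         462.85709323 185.7422285 ]
 [  0.           0.           1.        ]] [[ 0.01167071 -0.99401924  0.1085797   0.39057228]
 [-0.99986415 -0.01286486 -0.01030395  0.01096599]
 [ 0.01163919 -0.1084447  -0.99403434  1.39251242]
 [ 0.          0.          0.          1.        ]]
scene [[447.99234774   0.         252.54778238]
 [  0.         447.99234774 188.703592  ]
 [  0.           0.           1.        ]] [[ 0.61038994  0.40802815 -0.67892352  1.28962266]
 [ 0.79193214 -0.33205921  0.51242577 -0.57519718]
 [-0.01635867 -0.85044089 -0.52581621  0.61821658]
 [ 0.          0.          0.          1.        ]]
```

View pics/top0.png

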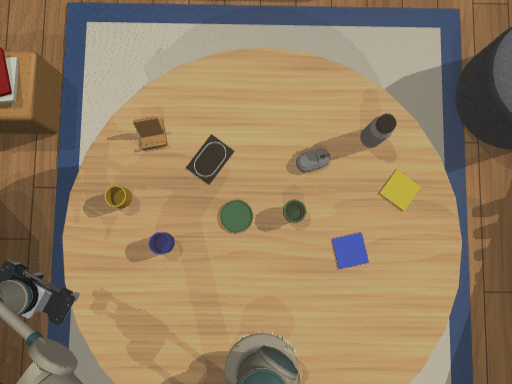

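View pics/scene0.png

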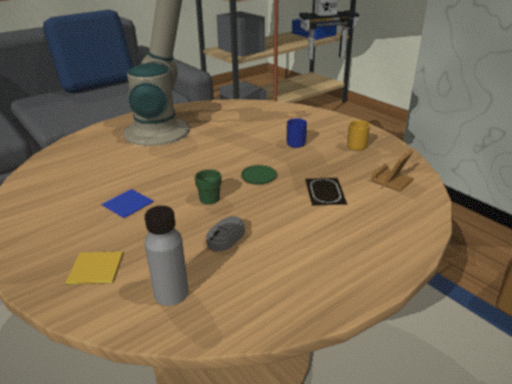

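The top view shows everything clearly: blue cup (161,243), yellow cup (118,197), planter (294,211), mouse (313,160), blue coaster (350,251), yellow coaster (400,190), saucer (236,216), mat (210,159), bottle (380,130), stand (151,133). Next I measure each one.

```bash
cat > m.py <<'E'
from cell import telemetry, vision
import cv2,numpy as np
def cloud(c):
    Z=c["z_map"].astype(float); v,u=np.indices(Z.shape); K=c["mtx"]
    P=np.stack([(u-K[0,2])/K[0,0]*Z,(v-K[1,2])/K[1,1]*Z,Z],-1)@c["T"][:3,:3].T+c["T"][:3,3]
    P[Z==0]=np.nan; return P
def flat(c,uv,h):  # pixels -> world on plane z=h
    r=np.c_[(np.asarray(uv,float)-c["mtx"][:2,2])/c["mtx"][0,0],np.ones(len(uv))]@c["T"][:3,:3].T
    o=c["T"][:3,3]; return o+r*((h-o[2])/r[:,2])[:,None]
def win(m,x,y,r=32):
    o=np.zeros(m.shape,bool); s=np.s_[y-r:y+r,x-r:x+r]; o[s]=m[s]; return o
def big(m):
    n,l,s,_=cv2.connectedComponentsWithStats(m.astype(np.uint8)); return l==1+s[1:,4].argmax()
def rect(X):
    (cx,cy),(w,h),a=cv2.minAreaRect((X[:,:2]*1000).astype(np.float32))
    if w<h: w,h,a=h,w,a+90
    return np.round([cx,cy,w,h,(a+90)%180-90],1)   # mm, deg of long side
def px(m): return np.argwhere(m)[:,::-1]
OB={"blue_cup":(161,243,.075),"yellow_cup":(118,197,.075),"planter":(294,211,.07),"mouse":(313,160,.034)}
TG={"blue_coaster":(350,251,.005),"yellow_coaster":(400,190,.005),"saucer":(236,216,.009),"mat":(210,159,.004)}
def objs(c,pos=OB,r=26):
    P=cloud(c); z=P[...,2]
    for n,(x,y,h) in pos.items():
        m=big(win((z>(h-.012 if n!="mouse" else .010))&(z<h+.012),x,y,r)); X=P[m]
        e=cv2.minEnclosingCircle((X[:,:2]*1000).astype(np.float32)) if n!="mouse" else None
        print(n,m.sum(),"circ" ,np.round(e[0]+(e[1],),1) if e else "","rect",rect(X),"z",np.percentile(z[m],[5,50,95]).round(3))
E
python3 - <<'E'
from m import *
c=dict(np.load("top0.npz")); objs(c); P=cloud(c); z=P[...,2]
print("table z",np.nanmedian(z[255:330,200:320][z[255:330,200:320]<.02]))
hsv=cv2.cvtColor(c["frame"],cv2.COLOR_BGR2HSV); H,S,V=[hsv[...,i].astype(int) for i in range(3)]
M={"blue_coaster":(H>100)&(H<135)&(S>120),"yellow_coaster":(H>24)&(H<35)&(S>170),"saucer":(H>45)&(H<90)&(S>70),"mat":V<90}
for n,(x,y,h) in TG.items():
    m=big(win(M[n],x,y)); 
    ct=max(cv2.findContours(m.astype(np.uint8),0,1)[0],key=cv2.contourArea)[:,0]
    m=np.zeros_like(m,np.uint8);cv2.fillPoly(m,[ct],1);m=m>0
    X=flat(c,px(m),h); print(n,m.sum(),"mean",(X[:,:2].mean(0)*1000).round(1),rect(X),"z",np.nanmedian(z[m]).round(4))
for n,(x,y) in {"bottle":(382,128),"stand":(151,133)}.items():
    X=P[big(win(z>.02,x,y,26))]; print(n,rect(X),X[:,2].max())
E
```

```text
blue_cup 123 circ [369.7 291.8  31.4] rect [369.7 291.1  60.8  59.1 -89. ] z [0.067 0.074 0.08 ]
yellow_cup 138 circ [501.3 422.   31.4] rect [501.3 421.3  60.7  60.5 -89.1] z [0.065 0.073 0.078]
planter 123 circ [464.8 -88.9  32.8] rect [463.9 -88.1  63.4  63.2  89.8] z [0.062 0.069 0.074]
mouse 593 circ  rect [ 622.1 -147.1  101.8   58.6  -70.9] z [0.02  0.031 0.037]
table z -0.0005859196953632573
blue_coaster 910 mean [ 352.1 -259.8] [ 352.3 -259.8   90.    89.   -77.1] z 0.0043
yellow_coaster 3 mean [ 550.  -439.8] [ 549.7 -439.9    6.9    1.3  -27.4] z 0.0053
saucer 766 mean [450.1  81. ] [449.9  80.6  89.6  89.5 -89.2] z 0.0052
mat 653 mean [622.3 163.7] [622.4 163.5 108.2  63.5 -36.2] z 0.0039
bottle [ 694.2 -322.7   64.1   57.5   57.8] 0.19443378014887402
stand [710.3 341.9  70.5  35.8 -79. ] 0.0945969958062185
```

```bash
python3 - <<'E'
from m import *
c=dict(np.load("top0.npz"))
f=c["frame"].astype(int); B,G,R=f[...,0],f[...,1],f[...,2]
print(f[190,400],f[172,205],f[159,210],f[180,380],f[150,250])
M={"yellow_coaster":(R-B>110)&(B<70),"mat":(R<100)}
hsv=cv2.cvtColor(c["frame"],cv2.COLOR_BGR2HSV)
M["yellow_coaster"]=(hsv[...,1]>180)
for n in M:
    x,y,h=TG[n]; m=win(M[n],x,y)
    m=cv2.morphologyEx(m.astype(np.uint8),cv2.MORPH_CLOSE,np.ones((3,3)))>0
    m=big(m); ct=max(cv2.findContours(m.astype(np.uint8),0,1)[0],key=cv2.contourArea)[:,0]
    m=np.zeros(m.shape,np.uint8);cv2.fillPoly(m,[ct],1);m=m>0
    X=flat(c,px(m),h); print(n,m.sum(),"mean",(X[:,:2].mean(0)*1000).round(1),rect(X))
E
```

```text
[ 62 170 185] [46 57 63] [44 53 61] [ 93 132 168] [ 99 145 183]Traceback (most recent call last):
  File "<stdin>", line 11, in <module>
  File "m.py", line 13, in big
    n,l,s,_=cv2.connectedComponentsWithStats(m.astype(np.uint8)); return l==1+s[1:,4].argmax()
                                                                              ~~~~~~~~~~~~~~^^
ValueError: attempt to get argmax of an empty sequence
```

```bash
python3 - <<'E'
from m import *
c=dict(np.load("top0.npz"))
f=c["frame"].astype(int); B,G,R=f[...,0],f[...,1],f[...,2]
M={"yellow_coaster":(G-B>75),"mat":(R<110)}
for n in M:
    x,y,h=TG[n]; m=win(M[n],x,y)
    m=cv2.morphologyEx(m.astype(np.uint8),cv2.MORPH_CLOSE,np.ones((3,3)))>0
    m=big(m); ct=max(cv2.findContours(m.astype(np.uint8),0,1)[0],key=cv2.contourArea)[:,0]
    m=np.zeros(m.shape,np.uint8);cv2.fillPoly(m,[ct],1);m=m>0
    X=flat(c,px(m),h); print(n,m.sum(),"mean",(X[:,:2].mean(0)*1000).round(1),rect(X))
E
```

```text
yellow_coaster 905 mean [ 535.8 -413.8] [ 536.  -413.8   91.2   91.1  -36.3]
mat 1212 mean [621.3 163.8] [621.7 163.8 127.5  89.  -35.8]
```

jog_arm(
  motion=[
    [0.094,0.242,-0.091,-0.06,0],
    [0.094,0.242,-0.091,-0.06,0],
    [0.094,0.242,-0.091,-0.06,0],
    [0.094,0.242,-0.091,-0.06,0],
    [0.094,0.242,-0.091,-0.06,0],
    [0.094,0.242,-0.091,-0.06,0],
    [0.094,0.242,-0.091,-0.06,0],
    [0.094,0.242,-0.091,-0.06,0],
  ],
  newtons=20,
)

```text
t: 0.77
position: [0.5043, 0.4199, 0.1432]
orientation: [-0.735, -3.054, 0.004]
ft_force: [-0.4, -0.1, -0.1]
width: 0.0938
```

jog_arm(
  motion=[
    [0.094,0,0,0,0],
    [0.094,0,0,-0.03,0],
    [0.094,0,0,-0.06,0],
    [0.094,0,0,-0.09,0],
    [0.094,0,0,-0.114,0],
    [0.094,0,0,-0.114,0],
    [0.094,0,0,-0.114,0],
    [0.05,0,0,-0.114,0],
  ],
)

```text
t: 1.43
position: [0.5012, 0.4238, 0.0335]
orientation: [0.726, 3.055, 0.004]
ft_force: [0.2, 0.8, 0.2]
width: 0.09
```

jog_arm(
  motion=[
    [0.05,0,0,0,0],
    [0.05,0,0,0,0],
    [0.05,0,0,0,0],
    [0.05,0,0,0,0],
    [0.05,0,0,0,0],
    [0.05,0,0,0,0],
    [0.05,0,0,0,0],
    [0.05,0,0,0,0],
  ],
)

```text
t: 2.1
position: [0.5015, 0.4221, 0.0325]
orientation: [0.728, 3.055, 0.001]
ft_force: [-0.7, -1.3, 5.2]
width: 0.0627
```

jog_arm(
  motion=[
    [0.05,0,0,0,0],
    [0.05,0,0,0,0],
    [0.05,0,0,0.01,0],
    [0.05,0,0,0.03,0],
    [0.05,0,0,0.06,0],
    [0.05,0,0,0.09,0],
    [0.05,0,0,0.12,0],
    [0.05,0,0,0.12,0],
  ],
)

```text
t: 2.77
position: [0.5046, 0.4246, 0.1584]
orientation: [0.726, 3.048, 0.015]
ft_force: [0.8, 0.9, -1.0]
width: 0.0627
```

jog_arm(
  motion=[
    [0.05,0,-0.015,0,0],
    [0.05,0,-0.045,0,0],
    [0.05,0,-0.08,0,0],
    [0.05,0,-0.12,0,0],
    [0.05,0,-0.16,0,0],
    [0.05,0,-0.2,0,0],
    [0.05,0,-0.24,0,0],
    [0.05,0,-0.28,0,0],
  ],
)

```text
t: 3.43
position: [0.4988, 0.1395, 0.1493]
orientation: [-0.727, -3.052, 0.003]
ft_force: [0.7, -0.9, -1.1]
width: 0.063
```

jog_arm(
  motion=[
    [0.05,0.004,-0.04,0,0],
    [0.05,0.008,-0.08,0,0],
    [0.05,0.012,-0.12,0,0],
    [0.05,0.016,-0.16,0,0],
    [0.05,0.02,-0.2,0,0],
    [0.05,0.025,-0.24,0,0],
    [0.05,0.03,-0.28,0,0],
    [0.05,0.035,-0.32,0,0],
  ],
)

```text
t: 4.1
position: [0.5338, -0.1795, 0.1493]
orientation: [-0.728, -3.051, -0.001]
ft_force: [1.0, 0.8, -2.9]
width: 0.0627
```

jog_arm(
  motion=[
    [0.05,0,-0.04,0,0],
    [0.05,0,-0.08,0,0],
    [0.05,0,-0.12,0,0],
    [0.05,0,-0.16,0,0],
    [0.05,0,-0.195,0,0],
    [0.05,0,-0.22,0,0],
    [0.05,0,-0.236,0,0],
    [0.05,0,-0.236,0,0],
  ],
)

```text
t: 4.77
position: [0.5344, -0.4169, 0.1489]
orientation: [-0.733, -3.052, -0.0]
ft_force: [0.5, 0.1, -2.5]
width: 0.063
```

jog_arm(
  motion=[
    [0.05,0,0,0,0],
    [0.05,0,0,-0.03,0],
    [0.05,0,0,-0.06,0],
    [0.05,0,0,-0.085,0],
    [0.05,0,0,-0.1,0],
    [0.05,0,0,-0.107,0],
    [0.05,0,0,-0.109,0],
    [0.05,0,0,-0.11,0],
  ],
)

```text
t: 5.43
position: [0.5367, -0.4125, 0.0419]
orientation: [0.726, 3.056, 0.001]
ft_force: [-0.4, 0.1, -1.6]
width: 0.0629
```

jog_arm(
  motion=[
    [0.05,0,0,0,0],
    [0.05,0,0,-0.001,0],
    [0.05,0,0,-0.002,0],
    [0.05,0,0,-0.003,0],
    [0.05,0,0,-0.003,0],
    [0.05,0,0,-0.004,0],
    [0.05,0,0,-0.004,0],
    [0.05,0,0,-0.004,0],
  ],
)

```text
t: 6.1
position: [0.5364, -0.4139, 0.0376]
orientation: [0.728, 3.056, -0.0]
ft_force: [0.2, -1.5, -0.5]
width: 0.0625
```

```bash
python3 - <<'E'
from m import *
c=vision.capture("scene"); cv2.imwrite("pics/s1.png",cv2.resize(c["frame"][170:340,30:250],None,fx=3,fy=3))
print(telemetry.read_state()["position"],telemetry.read_state()["ft_force"])
E
```

```text
[ 0.53634261 -0.41395696  0.03760148] [-0.09058601 -0.43452188 -1.21050772]
```

View pics/s1.png

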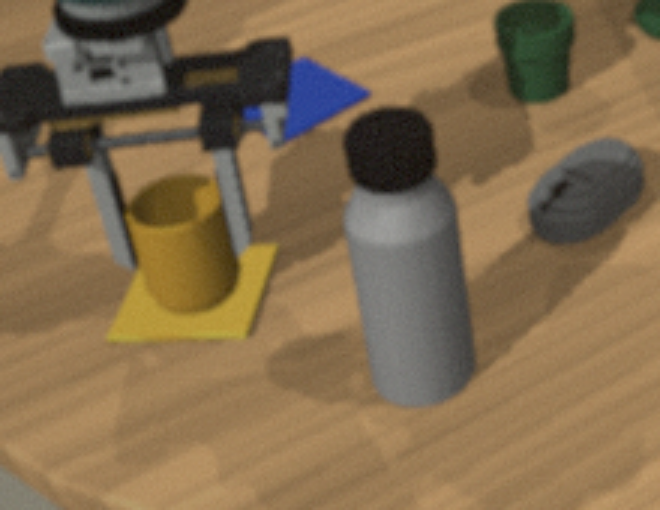

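The yellow cup is held upright over the middle of its coaster (crop about (185,300)). I lower it until it touches.

jog_arm(
  motion=[
    [0.05,0,0,-0.001,0],
    [0.05,0,0,-0.001,0],
    [0.05,0,0,-0.001,0],
    [0.05,0,0,-0.001,0],
  ],
)

```text
t: 6.48
position: [0.5364, -0.414, 0.0376]
orientation: [0.728, 3.055, -0.001]
ft_force: [-1.5, 1.2, 5.5]
width: 0.0626
```

jog_arm(
  motion=[
    [0.05,0,0,-0.001,0],
    [0.05,0,0,-0.001,0],
    [0.05,0,0,-0.001,0],
    [0.05,0,0,-0.001,0],
  ],
)

```text
t: 6.82
position: [0.5364, -0.414, 0.0375]
orientation: [0.728, 3.055, -0.001]
ft_force: [-2.8, 2.2, 9.5]
width: 0.0629
```

jog_arm(
  motion=[
    [0.05,0,0,0.001,0],
    [0.08,0,0,0.001,0],
    [0.094,0,0,0.001,0],
    [0.094,0,0,0.001,0],
    [0.094,0,0,0.001,0],
    [0.094,0,0,0.001,0],
    [0.094,0,0,0.001,0],
    [0.094,0,0,0.001,0],
  ],
)

```text
t: 7.48
position: [0.5363, -0.4137, 0.0363]
orientation: [-0.728, -3.056, -0.0]
ft_force: [1.0, -1.2, 1.0]
width: 0.094
```

jog_arm(
  motion=[
    [0.094,0,0,0.01,0],
    [0.094,0,0,0.03,0],
    [0.094,0,0,0.06,0],
    [0.094,0,0,0.09,0],
    [0.094,0,0,0.12,0],
    [0.094,0,0,0.15,0],
    [0.094,0,0,0.15,0],
    [0.094,0,0,0.15,0],
  ],
)

```text
t: 8.15
position: [0.5373, -0.4146, 0.1897]
orientation: [0.727, 3.051, -0.004]
ft_force: [0.6, -0.1, 1.1]
width: 0.0941
```

jog_arm(
  motion=[
    [0.094,0.01,0.03,0,-0.1],
    [0.094,0.023,0.07,0,-0.2],
    [0.094,0.036,0.11,0,-0.3],
    [0.094,0.049,0.15,0,-0.4],
    [0.094,0.062,0.19,0,-0.5],
    [0.094,0.075,0.23,0,-0.6],
    [0.094,0.086,0.267,0,-0.7],
    [0.094,0.086,0.267,0,-0.77],
  ],
)

```text
t: 8.82
position: [0.6229, -0.1385, 0.1849]
orientation: [-1.817, -2.556, -0.006]
ft_force: [-0.6, -1.1, -0.3]
width: 0.0935
```

jog_arm(
  motion=[
    [0.094,0,0,0,0],
    [0.094,0,0,-0.03,0],
    [0.094,0,0,-0.06,0],
    [0.094,0,0,-0.09,0],
    [0.094,0,0,-0.12,0],
    [0.094,0,0,-0.136,0],
    [0.094,0,0,-0.136,0],
    [0.094,0,0,-0.136,0],
  ],
)

```text
t: 9.48
position: [0.6209, -0.1476, 0.049]
orientation: [-1.821, -2.556, 0.002]
ft_force: [0.7, 0.7, 0.7]
width: 0.0939
```

```bash
python3 - <<'E'
from m import *
from scipy.spatial.transform import Rotation as R
c=vision.capture("top"); cv2.imwrite("pics/t1.png",cv2.resize(c["frame"][110:240,260:440],None,fx=4,fy=4))
s=telemetry.read_state(); print(s["position"],np.degrees(np.arctan2(*R.from_rotvec(s["orientation"]).as_matrix()[[1,0],1])))
objs(c,{"yellow_cup":(402,188,.08)})
E
```

```text
[ 0.62222399 -0.14782999  0.05055601] 19.064866059626585
yellow_cup 137 circ [ 536.3 -412.1   31.5] rect [ 535.7 -412.3   61.5   58.1  -89.8] z [0.069 0.078 0.082]
```

View pics/t1.png

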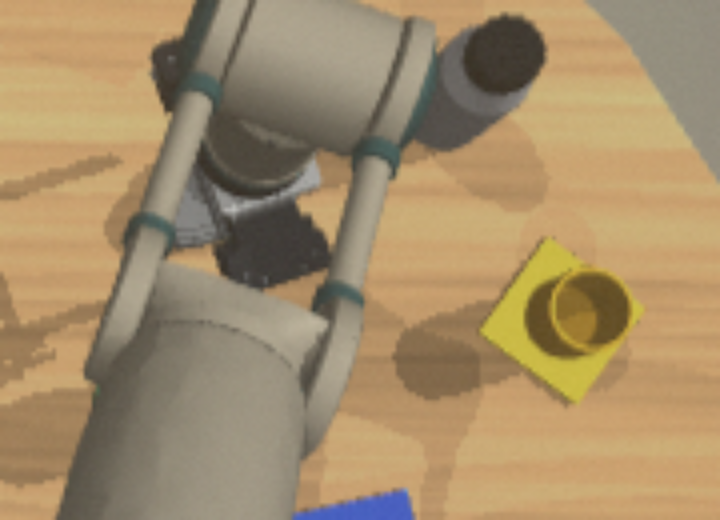

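The yellow cup stands on its coaster (536,-412). The arm looks close to the bottle, so I check from the side.

```bash
python3 - <<'E'
from m import *
c=vision.capture("scene"); cv2.imwrite("pics/s2.png",cv2.resize(c["frame"][60:320,90:350],None,fx=2.2,fy=2.2))
E
```

```text
(no output)
```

View pics/s2.png

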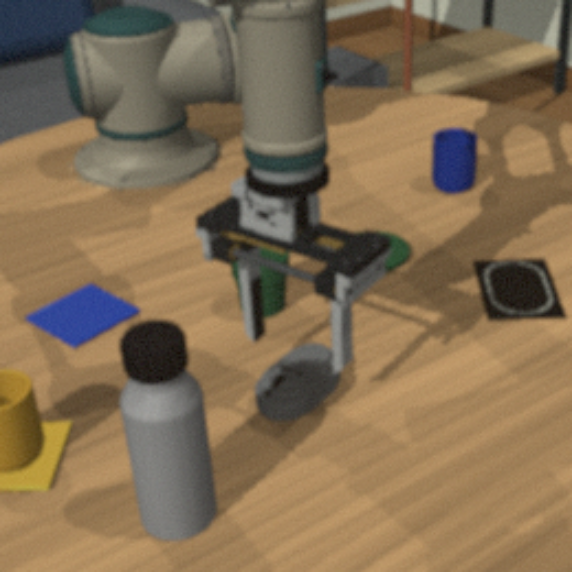

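Clear of the bottle, and the fingers (255,335) and (342,365) straddle the mouse (297,382). Next I lower and grip.

jog_arm(
  motion=[
    [0.094,0,0,-0.015,0],
    [0.094,0,0,-0.03,0],
    [0.094,0,0,-0.04,0],
    [0.094,0,0,-0.044,0],
    [0.094,0,0,-0.044,0],
    [0.094,0,0,-0.044,0],
    [0.05,0,0,-0.044,0],
    [0.05,0,0,-0.044,0],
  ],
  newtons=15,
)

```text
t: 10.25
position: [0.623, -0.147, 0.0074]
orientation: [1.821, 2.558, 0.001]
ft_force: [0.4, -0.5, 0.5]
width: 0.0838
```

jog_arm(
  motion=[
    [0.05,0,0,0,0],
    [0.05,0,0,0,0],
    [0.05,0,0,0,0],
    [0.05,0,0,0,0],
    [0.05,0,0,0,0],
    [0.05,0,0,0,0],
    [0.05,0,0,0,0],
    [0.05,0,0,0,0],
  ],
)

```text
t: 10.92
position: [0.6219, -0.1469, 0.0066]
orientation: [-1.822, -2.559, 0.001]
ft_force: [-2.0, -0.6, 3.1]
width: 0.058
```

jog_arm(
  motion=[
    [0.05,0,0,0.005,0],
    [0.05,0,0,0.02,0],
    [0.05,0,0,0.04,0],
    [0.05,0,0,0.07,0],
    [0.05,0,0,0.07,0],
    [0.05,0,0.01,0.07,0.05],
    [0.05,0,0.03,0.07,0.1],
    [0.05,0,0.061,0.07,0.16],
  ],
)

```text
t: 11.58
position: [0.623, -0.0872, 0.0761]
orientation: [1.612, 2.694, 0.0]
ft_force: [1.0, -0.0, -0.6]
width: 0.058
```

jog_arm(
  motion=[
    [0.05,0,0.04,0,0.1],
    [0.05,0,0.08,0,0.2],
    [0.05,0,0.12,0,0.3],
    [0.05,0,0.16,0,0.4],
    [0.05,0,0.2,0,0.45],
    [0.05,0,0.23,0,0.45],
    [0.05,0,0.25,0,0.45],
    [0.05,0,0.25,0,0.45],
  ],
)

```text
t: 12.25
position: [0.622, 0.1692, 0.0758]
orientation: [-0.964, -2.99, -0.004]
ft_force: [0.8, -0.6, -0.4]
width: 0.0583
```

jog_arm(
  motion=[
    [0.05,0,0,0,0],
    [0.05,0,0,-0.01,0],
    [0.05,0,0,-0.03,0],
    [0.05,0,0,-0.045,0],
    [0.05,0,0,-0.055,0],
    [0.05,0,0,-0.06,0],
    [0.05,0,0,-0.062,0],
    [0.05,0,0,-0.062,0],
  ],
)

```text
t: 12.92
position: [0.6224, 0.1635, 0.0141]
orientation: [-0.971, -2.987, 0.0]
ft_force: [-0.1, 0.9, -1.5]
width: 0.0579
```

```bash
python3 - <<'E'
from m import *
from scipy.spatial.transform import Rotation as R
c=vision.capture("scene"); cv2.imwrite("pics/s3.png",cv2.resize(c["frame"][100:260,230:430],None,fx=3,fy=3))
s=telemetry.read_state(); print(s["position"],s["ft_force"],np.degrees(np.arctan2(*R.from_rotvec(s["orientation"]).as_matrix()[[1,0],1])))
E
```

```text
[0.62278772 0.1637866  0.0147564 ] [ 0.07132299 -0.37859847 -0.36519113] 53.98954924411568
```

View pics/s3.png

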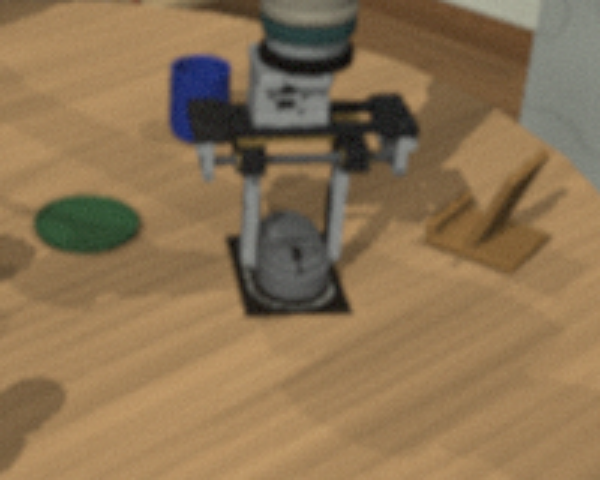

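The mouse is held level over the outline (crop (292,258)). I lower it the last few mm.

jog_arm(
  motion=[
    [0.05,0,0,-0.001,0],
    [0.05,0,0,-0.002,0],
    [0.05,0,0,-0.002,0],
    [0.05,0,0,-0.003,0],
    [0.05,0,0,-0.003,0],
    [0.05,0,0,-0.003,0],
  ],
)

```text
t: 13.47
position: [0.6223, 0.1643, 0.0116]
orientation: [0.97, 2.988, 0.0]
ft_force: [-0.3, -0.3, -0.9]
width: 0.0577
```

jog_arm(
  motion=[
    [0.05,0,0,-0.001,0],
    [0.05,0,0,-0.001,0],
    [0.05,0,0,-0.001,0],
    [0.05,0,0,-0.001,0],
  ],
)

```text
t: 13.8
position: [0.6225, 0.1643, 0.0107]
orientation: [0.97, 2.988, 0.001]
ft_force: [0.4, -0.1, 1.4]
width: 0.0579
```

jog_arm(
  motion=[
    [0.05,0,0,-0.001,0],
    [0.05,0,0,-0.001,0],
    [0.05,0,0,-0.001,0],
    [0.05,0,0,-0.001,0],
  ],
)

```text
t: 14.13
position: [0.6225, 0.1643, 0.0107]
orientation: [0.97, 2.987, 0.001]
ft_force: [-2.0, 0.2, 6.5]
width: 0.058
```

jog_arm(
  motion=[
    [0.065,0,0,0,0],
    [0.08,0,0,0,0],
    [0.094,0,0,0,0],
    [0.094,0,0,0,0],
    [0.094,0,0,0,0],
    [0.094,0,0,0,0],
    [0.094,0,0,0,0],
    [0.094,0,0,0,0],
  ],
)

```text
t: 14.8
position: [0.6223, 0.1642, 0.0094]
orientation: [-0.97, -2.988, -0.0]
ft_force: [-1.2, 0.9, -0.6]
width: 0.0944
```

jog_arm(
  motion=[
    [0.094,0,0,0.01,0],
    [0.094,0,0,0.03,0],
    [0.094,0,0,0.06,0],
    [0.094,0,0,0.09,0],
    [0.094,0,0,0.12,0],
    [0.094,0,0,0.15,0],
    [0.094,0,0,0.17,0],
    [0.094,0,0,0.17,0],
  ],
)

```text
t: 15.47
position: [0.6253, 0.1648, 0.1859]
orientation: [0.967, 2.979, 0.008]
ft_force: [0.0, 0.2, -0.1]
width: 0.094
```

jog_arm(
  motion=[
    [0.094,-0.034,0.017,0,0],
    [0.094,-0.068,0.034,0,0],
    [0.094,-0.102,0.052,0,0],
    [0.094,-0.136,0.069,0,0],
    [0.094,-0.17,0.086,0,0],
    [0.094,-0.204,0.104,0,0],
    [0.094,-0.236,0.12,0,0],
    [0.094,-0.252,0.128,0,0],
  ],
  newtons=20,
)

```text
t: 16.13
position: [0.3656, 0.2928, 0.1789]
orientation: [-0.966, -2.986, 0.002]
ft_force: [0.6, 1.1, -0.1]
width: 0.0942
```

jog_arm(
  motion=[
    [0.094,0,0,0,0],
    [0.094,0,0,-0.02,0],
    [0.094,0,0,-0.05,0],
    [0.094,0,0,-0.08,0],
    [0.094,0,0,-0.11,0],
    [0.094,0,0,-0.135,0],
    [0.094,0,0,-0.148,0],
    [0.094,0,0,-0.148,0],
  ],
)

```text
t: 16.8
position: [0.3687, 0.2903, 0.0283]
orientation: [-0.97, -2.984, 0.009]
ft_force: [-0.2, -1.1, 0.5]
width: 0.0943
```

jog_arm(
  motion=[
    [0.094,0,0,0,0],
    [0.05,0,0,0,0],
    [0.05,0,0,0,0],
    [0.05,0,0,0,0],
    [0.05,0,0,0,0],
    [0.05,0,0,0,0],
    [0.05,0,0,0,0],
    [0.05,0,0,0,0],
  ],
)

```text
t: 17.47
position: [0.3699, 0.2917, 0.032]
orientation: [-0.969, -2.988, 0.001]
ft_force: [-1.8, -2.2, 6.4]
width: 0.0622
```

```bash
python3 - <<'E'
from m import *
c=vision.capture("top"); f=c["frame"]
cv2.imwrite("pics/t2.png",cv2.resize(f[110:290,90:330],None,fx=3,fy=3))
objs(c,{"mouse":(210,158,.038)},30); s=telemetry.read_state(); print(s["position"],s["width"])
E
```

```text
mouse 615 circ  rect [625.2 164.5 102.4  59.  -38.6] z [0.022 0.035 0.042]
[0.36992581 0.29170464 0.03204636] 0.06252387818727695
```

View pics/t2.png

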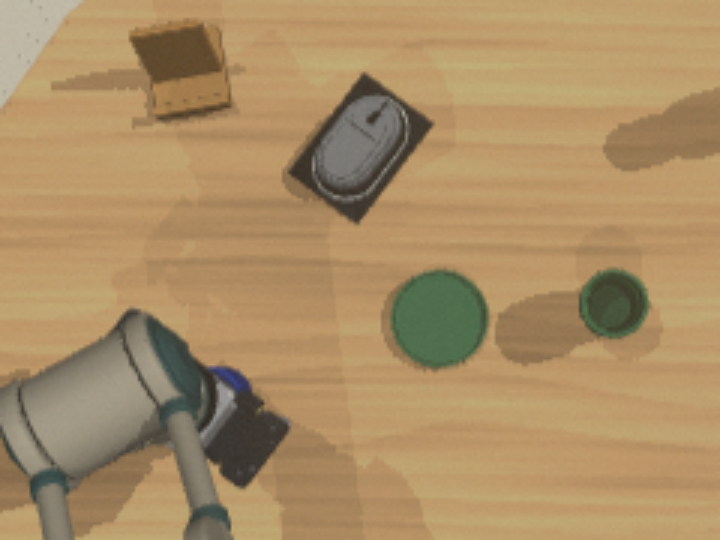

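The mouse lies on its mat inside the outline, about 4 mm and 3° off. The blue cup is gripped (62 mm). Next I carry it over.

jog_arm(
  motion=[
    [0.05,0,0,0,0],
    [0.05,0,0,0.01,0],
    [0.05,0,0,0.03,0],
    [0.05,0,0,0.06,0],
    [0.05,0,0,0.09,0],
    [0.05,0,0,0.11,0],
    [0.05,0,0,0.11,0],
    [0.05,0,-0.01,0.11,0],
  ],
)

```text
t: 18.18
position: [0.3711, 0.2836, 0.1418]
orientation: [0.968, 2.987, 0.005]
ft_force: [0.5, -0.2, -3.7]
width: 0.0621
```

jog_arm(
  motion=[
    [0.05,0,-0.03,0,0],
    [0.05,0,-0.06,0,0],
    [0.05,0,-0.09,0,0],
    [0.05,0,-0.125,0,0],
    [0.05,0,-0.16,0,0],
    [0.05,0,-0.195,0,0],
    [0.05,0,-0.23,0,0],
    [0.05,0,-0.265,0,0],
  ],
)

```text
t: 18.85
position: [0.3677, 0.0156, 0.1393]
orientation: [-0.968, -2.984, 0.001]
ft_force: [0.8, 0.5, -2.3]
width: 0.0624
```

jog_arm(
  motion=[
    [0.05,-0.005,-0.035,0,0],
    [0.05,-0.01,-0.07,0,0],
    [0.05,-0.015,-0.105,0,0],
    [0.05,-0.018,-0.14,0,0],
    [0.05,-0.018,-0.18,0,0],
    [0.05,-0.018,-0.22,0,0],
    [0.05,-0.018,-0.255,0,0],
    [0.05,-0.018,-0.277,0,0],
  ],
)

```text
t: 19.52
position: [0.3505, -0.2627, 0.1392]
orientation: [-0.973, -2.984, -0.0]
ft_force: [1.1, -0.7, -2.2]
width: 0.0621
```

jog_arm(
  motion=[
    [0.05,0,0,0,0],
    [0.05,0,0,-0.02,0],
    [0.05,0,0,-0.05,0],
    [0.05,0,0,-0.08,0],
    [0.05,0,0,-0.094,0],
    [0.05,0,0,-0.099,0],
    [0.05,0,0,-0.1,0],
    [0.05,0,0,-0.1,0],
  ],
)

```text
t: 20.18
position: [0.3518, -0.2591, 0.041]
orientation: [-0.969, -2.987, -0.001]
ft_force: [0.7, -0.2, -1.0]
width: 0.0627
```

jog_arm(
  motion=[
    [0.05,0,0,0,0],
    [0.05,0,0,-0.001,0],
    [0.05,0,0,-0.002,0],
    [0.05,0,0,-0.002,0],
    [0.05,0,0,-0.003,0],
    [0.05,0,0,-0.003,0],
    [0.05,0,0,-0.004,0],
    [0.05,0,0,-0.004,0],
  ],
)

```text
t: 20.85
position: [0.3522, -0.2597, 0.0374]
orientation: [-0.97, -2.988, -0.0]
ft_force: [-0.6, 0.9, -1.8]
width: 0.0627
```

jog_arm(
  motion=[
    [0.05,0,0,-0.001,0],
    [0.05,0,0,-0.001,0],
    [0.05,0,0,-0.001,0],
    [0.05,0,0,-0.001,0],
  ],
)

```text
t: 21.18
position: [0.3524, -0.2598, 0.0371]
orientation: [0.97, 2.988, -0.0]
ft_force: [-1.7, 1.7, 5.8]
width: 0.0622
```

jog_arm(
  motion=[
    [0.05,0,0,-0.001,0],
    [0.05,0,0,-0.001,0],
    [0.05,0,0,-0.001,0],
    [0.05,0,0,-0.001,0],
  ],
)

```text
t: 21.52
position: [0.3524, -0.2598, 0.037]
orientation: [0.97, 2.988, -0.0]
ft_force: [-2.1, 2.8, 14.9]
width: 0.0624
```

jog_arm(
  motion=[
    [0.05,0,0,0.001,0],
    [0.065,0,0,0.001,0],
    [0.08,0,0,0.001,0],
    [0.094,0,0,0.001,0],
    [0.094,0,0,0.001,0],
    [0.094,0,0,0.001,0],
    [0.094,0,0,0.001,0],
    [0.094,0,0,0.001,0],
  ],
)

```text
t: 22.18
position: [0.3523, -0.2598, 0.0364]
orientation: [-0.97, -2.988, -0.0]
ft_force: [0.5, -0.7, 0.8]
width: 0.0939
```

jog_arm(
  motion=[
    [0.094,0,0,0.01,0],
    [0.094,0,0,0.03,0],
    [0.094,0,0,0.06,0],
    [0.094,0,0,0.09,0],
    [0.094,0,0,0.12,0],
    [0.094,0,0,0.144,0],
    [0.094,0,0,0.144,0],
    [0.094,0.005,0.007,0.144,0],
  ],
)

```text
t: 22.85
position: [0.3577, -0.254, 0.1815]
orientation: [0.971, 2.985, -0.003]
ft_force: [1.2, 0.6, -0.5]
width: 0.0937
```

jog_arm(
  motion=[
    [0.094,0.02,0.03,0,0],
    [0.094,0.04,0.06,0,0],
    [0.094,0.06,0.09,0,0],
    [0.094,0.08,0.12,0,0],
    [0.094,0.095,0.145,0,0],
    [0.094,0.107,0.164,0,0],
    [0.094,0.107,0.164,0,0],
    [0.094,0.107,0.164,0,0],
  ],
)

```text
t: 23.52
position: [0.4634, -0.0873, 0.1786]
orientation: [-0.964, -2.986, 0.0]
ft_force: [-0.2, -0.1, 0.0]
width: 0.0938
```

jog_arm(
  motion=[
    [0.094,0,0,-0.02,0],
    [0.094,0,0,-0.05,0],
    [0.094,0,0,-0.08,0],
    [0.094,0,0,-0.11,0],
    [0.094,0,0,-0.13,0],
    [0.094,0,0,-0.142,0],
    [0.094,0,0,-0.142,0],
    [0.094,0,0,-0.142,0],
  ],
)

```text
t: 24.18
position: [0.4628, -0.0893, 0.0376]
orientation: [-0.971, -2.985, 0.0]
ft_force: [0.3, -0.1, 0.4]
width: 0.0941
```

jog_arm(
  motion=[
    [0.05,0,0,0,0],
    [0.05,0,0,0,0],
    [0.05,0,0,0,0],
    [0.05,0,0,0,0],
    [0.05,0,0,0,0],
    [0.05,0,0,0,0],
    [0.05,0,0,0,0],
    [0.05,0,0,0,0],
  ],
  newtons=22,
)

```text
t: 24.85
position: [0.4647, -0.0892, 0.0391]
orientation: [0.969, 2.987, -0.001]
ft_force: [-1.7, -2.1, 5.6]
width: 0.0634
```

```bash
python3 - <<'E'
from m import *
c=vision.capture("top"); objs(c,{"blue_cup":(352,248,.08)})
s=telemetry.read_state(); print(s["position"],s["width"],s["ft_force"])
c=vision.capture("scene"); cv2.imwrite("pics/s4.png",cv2.resize(c["frame"][110:270,80:300],None,fx=3,fy=3))
E
```

```text
blue_cup 120 circ [ 353.7 -257.5   31.3] rect [ 352.9 -257.1   60.4   60.1   42.5] z [0.07  0.079 0.083]
[ 0.46466928 -0.0891657   0.03906903] 0.06346354912816418 [-0.74520702 -1.74034874  5.23894446]
```

View pics/s4.png

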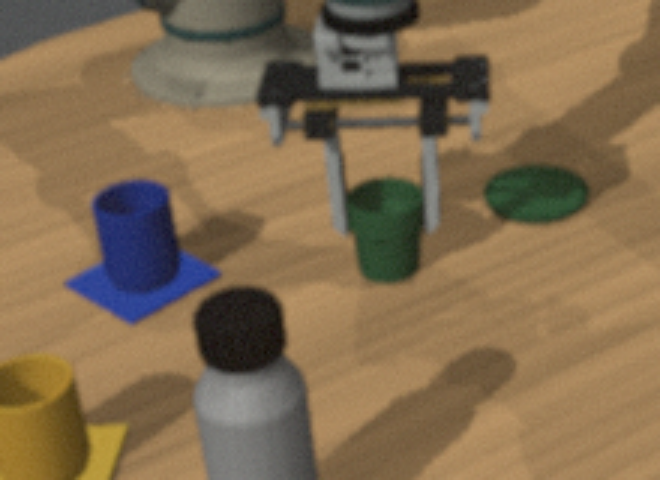

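The blue cup is well placed (2–3 mm off). The planter grip reads 63.4 mm against a 66 mm collar, so I lift a little and check.

jog_arm(
  motion=[
    [0.05,0,0,0.002,0],
    [0.05,0,0,0.006,0],
    [0.05,0,0,0.012,0],
    [0.05,0,0,0.02,0],
    [0.05,0,0,0.03,0],
    [0.05,0,0,0.03,0],
    [0.05,0,0,0.03,0],
    [0.05,0,0,0.03,0],
  ],
)

```text
t: 25.62
position: [0.4642, -0.0887, 0.0685]
orientation: [-0.97, -2.988, -0.0]
ft_force: [-0.1, 0.5, -2.5]
width: 0.0632
```

```bash
python3 - <<'E'
from m import *
c=vision.capture("scene"); cv2.imwrite("pics/s5.png",cv2.resize(c["frame"][120:220,150:290],None,fx=5,fy=5))
P=cloud(c); f=c["frame"].astype(int); z=P[...,2]
m=(f[...,1]-f[...,2]>12)&(f[...,1]-f[...,0]>5); m=big(win(m,208,180,35)); 
X=P[m&(z<.3)]; X=X[np.isfinite(X[:,0])]
for a in np.arange(0.02,.12,.01):
    s=X[(X[:,2]>a)&(X[:,2]<a+.01)]
    if len(s)>3: print(round(a,2),len(s),(s.min(0)*1000).round(0),(s.max(0)*1000).round(0))
E
```

```text
0.03 26 [ 466. -115.   32.] [488. -86.  40.]
0.04 55 [ 461. -115.   40.] [491. -83.  50.]
0.05 52 [ 462. -116.   51.] [491. -84.  60.]
0.06 58 [ 462. -116.   60.] [491. -78.  70.]
0.07 83 [ 432. -116.   70.] [494. -61.  80.]
0.08 134 [ 433. -121.   80.] [496. -57.  90.]
0.09 152 [ 431. -121.   90.] [497. -58. 100.]
0.1 23 [ 457. -118.  100.] [495. -70. 102.]
```

View pics/s5.png

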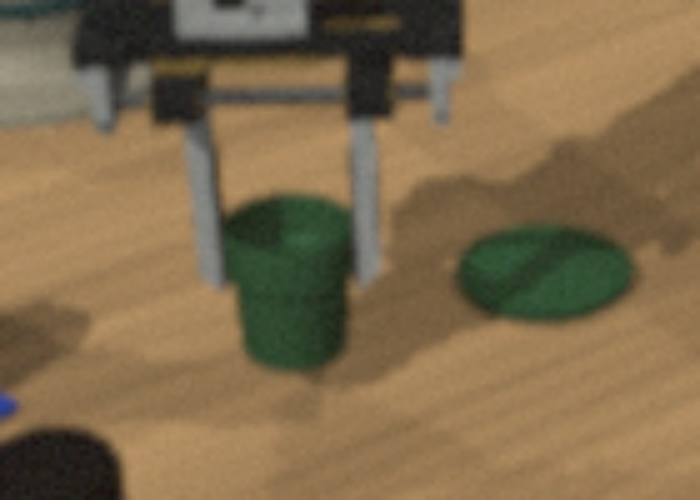

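Held upright at the collar, underside about 30 mm up. The saucer is at crop (545,272). I carry it over.

jog_arm(
  motion=[
    [0.05,0,0.005,0.01,0],
    [0.05,-0.002,0.02,0.02,0],
    [0.05,-0.004,0.05,0.02,0],
    [0.05,-0.007,0.085,0.02,0],
    [0.05,-0.01,0.12,0.02,0],
    [0.05,-0.012,0.15,0.02,0],
    [0.05,-0.014,0.165,0.02,0],
    [0.05,-0.014,0.17,0.02,0],
  ],
)

```text
t: 26.33
position: [0.449, 0.0835, 0.088]
orientation: [-0.965, -2.988, -0.0]
ft_force: [-0.2, -0.2, -1.8]
width: 0.0635
```

jog_arm(
  motion=[
    [0.05,0,0,0,0],
    [0.05,0,0,0,0],
    [0.05,0,0,-0.015,0],
    [0.05,0,0,-0.03,0],
    [0.05,0,0,-0.037,0],
    [0.05,0,0,-0.041,0],
    [0.05,0,0,-0.042,0],
    [0.05,0,0,-0.042,0],
  ],
)

```text
t: 27.0
position: [0.4506, 0.0807, 0.0465]
orientation: [-0.971, -2.988, 0.0]
ft_force: [-0.4, 0.0, -1.7]
width: 0.0633
```

jog_arm(
  motion=[
    [0.05,0,0,-0.001,0],
    [0.05,0,0,-0.001,0],
    [0.05,0,0,-0.002,0],
    [0.05,0,0,-0.002,0],
    [0.05,0,0,-0.003,0],
    [0.05,0,0,-0.003,0],
  ],
)

```text
t: 27.5
position: [0.4508, 0.0812, 0.0441]
orientation: [0.969, 2.987, 0.0]
ft_force: [-0.8, -1.1, 3.4]
width: 0.0633
```

jog_arm(
  motion=[
    [0.05,0,0,-0.001,0],
    [0.05,0,0,-0.001,0],
    [0.05,0,0,-0.001,0],
    [0.05,0,0,-0.001,0],
  ],
)

```text
t: 27.83
position: [0.4509, 0.081, 0.044]
orientation: [0.969, 2.987, 0.0]
ft_force: [-3.3, -2.5, 10.3]
width: 0.0632
```

jog_arm(
  motion=[
    [0.05,0,0,0.001,0],
    [0.065,0,0,0.001,0],
    [0.08,0,0,0.001,0],
    [0.094,0,0,0.001,0],
    [0.094,0,0,0.001,0],
    [0.094,0,0,0.001,0],
    [0.094,0,0,0.001,0],
    [0.094,0,0,0.001,0],
  ],
)

```text
t: 28.5
position: [0.4503, 0.0813, 0.0434]
orientation: [-0.97, -2.988, -0.0]
ft_force: [-0.3, -0.6, -0.3]
width: 0.0941
```

jog_arm(
  motion=[
    [0.094,0,0,0.01,0],
    [0.094,0,0,0.03,0],
    [0.094,0,0,0.06,0],
    [0.094,0,0,0.09,0],
    [0.094,0,0,0.12,0],
    [0.094,0,0,0.15,0],
    [0.094,0,0,0.17,0],
    [0.094,0,0,0.17,0],
  ],
)

```text
t: 29.17
position: [0.4533, 0.0814, 0.2179]
orientation: [0.967, 2.98, 0.005]
ft_force: [0.8, -0.0, 0.2]
width: 0.0939
```

jog_arm(
  motion=[
    [0.094,-0.015,0.03,0,0],
    [0.094,-0.03,0.06,0,0],
    [0.094,-0.045,0.1,0,0],
    [0.094,-0.06,0.14,0,0],
    [0.094,-0.08,0.18,0,0],
    [0.094,-0.1,0.22,0,0],
    [0.094,-0.1,0.25,0,0],
    [0.094,-0.1,0.25,0,0],
  ],
)

```text
t: 29.83
position: [0.3484, 0.3368, 0.2122]
orientation: [-0.961, -2.989, -0.004]
ft_force: [0.1, 0.5, -0.1]
width: 0.0943
```

```bash
python3 - <<'E'
from m import *
c=vision.capture("top"); cv2.imwrite("pics/t3.png",cv2.resize(c["frame"][100:290,110:450],None,fx=2.3,fy=2.3))
objs(c,{"blue_cup":(352,248,.08),"yellow_cup":(402,188,.08),"planter":(236,213,.075),"mouse":(210,158,.038)},28)
z=cloud(c)[...,2]; P=cloud(c)
for n,(x,y) in {"bottle":(382,128),"stand":(151,133)}.items():
    X=P[big(win(z>.02,x,y,26))]; print(n,rect(X),X[:,2].max())
E
```

```text
blue_cup 122 circ [ 353.  -257.9   31.5] rect [ 352.8 -257.1   60.    59.9   45.3] z [0.07  0.079 0.083]
yellow_cup 136 circ [ 537.2 -411.6   31.6] rect [ 535.7 -411.5   62.1   58.4  -87.2] z [0.069 0.079 0.083]
planter 128 circ [451.5  81.4  32.9] rect [451.   80.8  64.   63.8  76.8] z [0.069 0.074 0.079]
mouse 614 circ  rect [624.8 164.3 102.1  58.9 -36.1] z [0.023 0.035 0.041]
bottle [ 693.7 -323.3   65.    57.    62.8] 0.1931086629795673
stand [709.9 342.3  70.4  36.3 -78.4] 0.0931358245893974
```

View pics/t3.png

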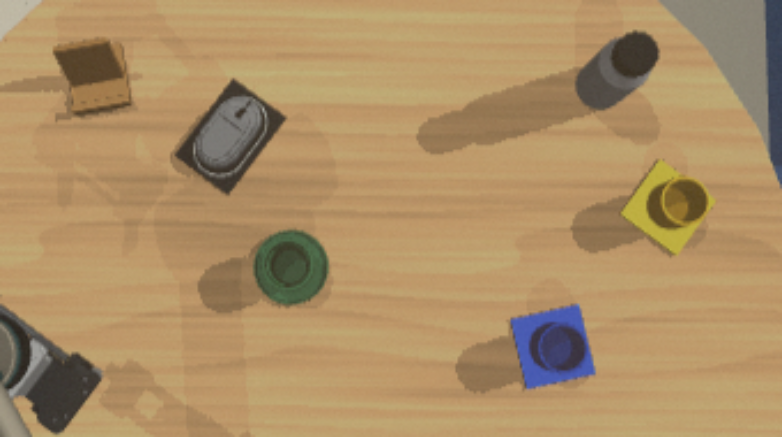

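All four items sit on their targets within about 4 mm, upright, with the arm clear. I hand it in.

```bash
python3 -c "
from cell import finish_job
print(finish_job())"
```

```text
the job is handed in; nothing more can be done
None
```

I set both cups on their coasters, the planter on its saucer and the mouse on its mat. I then let go of them, moved the arm clear and handed the job in at about 30 s. `finish_job()` gives no verdict, so the result rests on my last top-camera check:

| Item | Distance from target centre |
|---|---|
| Blue cup | about 2 mm |
| Yellow cup | about 2 mm |
| Planter | about 1 mm |
| Mouse | about 3 mm, and under 1° from the mat's long side |

- **Height and tilt:** Top heights match each item resting upright on its target. I saw no tilt but did not measure it.
- **Touchdown:** The wrist force read at most about 15 N at the end of each lowering move, against the 45 N limit.
- **Bottle and phone stand:** Both were within 1 mm of where they started.
- **Readings that disagreed:**
  - The gripper read about 63 mm on the planter's 66 mm collar, but the planter was held firmly and stayed upright.
  - An earlier check put the mouse about 3° off the mat's long side. The camera scatter is a few degrees, well inside the tolerance of about 12.6°.

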